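Clear the stapler off the paper trimmer and close its arm

TASK

Somebody has left the red stapler lying across the edge of the paper trimmer, where the raised arm has to come down. Put the stapler away first, set down, not dropped, on its foot on the floor of the blue tray with the brown tape, without pressing the trimmer's arm onto it; then lower the arm, without slamming it, until it is fully down. Leave the bottle, the tape rolls and the pipe elbow where they are.

Things in the scene. Friction and masses are not known exactly. Their poses are not given: they have to be found in the camera images.
- stapler: Red desk stapler, black foot: 180 mm long (x, nose at +x), 38 wide (y), 58 high, 0.25-0.45 kg. Origin: centre of the underside, z up; balances within 12 mm of it. Grip its red top across y: 36 mm wide, rounded edges, z = 32 to 58, x = -80 to +75 mm; a grip some 25 mm behind the middle keeps clear of the arm. Starts on its foot on the board, nose out over the right-hand edge.
- trimmer: Paper trimmer fixed on the table: dark green board with white grid, 280 mm (x) by 220 (y), top 28 mm above the table. Origin: centre of the footprint on the table, z up; the arm's handle points to -x (front); the cutting edge is the right-hand side, y = -110 mm. Aluminium fence 9 mm high along the rear edge; pivot bracket, top at z = 54 mm, at the rear right corner.
- trimmer_arm: Trimmer's hinged arm: grey bar over a steel blade, black handle (110 mm long, 26 wide, 24 thick) at the free end. Origin: handle centre; x axis: from handle to hinge; y: the trimmer's. Hinge axis along y, 325 mm ahead in x, 12 mm down; in the trimmer's frame at (120, -118, 40) mm. Starts raised 0.70-0.95 rad; fully down it is level, origin 52 mm above the table. Friction holds it; 2-6 N moves it.
- tape_tray: Blue open tray, fixed on the table, 290 mm (x) by 235 (y), 40 high, walls and floor 4 mm thick. Origin: centre of the underside, z up. The brown packing tape lies in its far half (near x = +78 mm); the near half, around x = -60, y = 0, is free and takes the stapler laid along the tray's y axis.
- fittings_tray: Grey tray of the same size and shape as the blue one, fixed; holds the pipe elbow and the bottle. Which tray is on the left and which on the right changes.
- packing_tape: Bystander: roll of brown packing tape lying flat in the blue tray, 96 mm across, 76 mm core, 48 mm high. Origin: centre of the underside.
- elbow: Bystander: black plastic pipe elbow lying in the grey tray, two legs at right angles, about 75 mm over all, 54 mm high. Origin: under the corner of the bend.
- bottle: Bystander: clear drinks bottle with an orange label standing in the far half of the grey tray, 64 mm across, 200 mm high. Origin: centre of the underside.
- masking_tape: Bystander: roll of cream masking tape lying flat on the table in front of the trimmer, to the left, 100 mm across, 25 mm high. Origin: centre of the underside.
There are look-alikes about, which are no part of the job. There is more than one size of the stapler; the job needs the smaller.

How it is judged:
By the outcome, as a careful person would: the job done as asked, in the order asked, and still so for the second after the job is handed in, with the robot touching nothing.
It also fails if it takes over 61 s, if anything falls off the work surface, if the arm or the gripper's body presses on something with over 40 N, if the wrist force passes 120 N, or if a joint passes its speed limit or range.

ROBOT

A 6-joint arm with a two-finger parallel gripper is mounted at the origin on the work surface. World frame = base frame: x ahead of the robot, y to its left, z up, the work surface at z = 0. Lengths are in m, angles in rad, forces in N, time in s.
With the tool pointing down it reaches from about 0.25 to 0.775 m from the base axis. Payload 4 kg.
Tool frame: the origin (TCP) lies midway between the tips of the shut fingers; the grasp point (between the pads) lies 19 mm behind it (grip_point_offset is the distance from the TCP to the grasp point, in m); z points along the fingers, y is the line along which they close (so a half turn about z gives the same grasp; the last joint's range is limited). The gripper opens to 94 mm and grips with 3 to 60 N. Pads are 16 mm wide; open, the fingers measure 119 mm over their backs; the gripper's body (75 mm by 177 mm) begins 78 mm behind the grasp point.
Start: joints at [1.228, 0.087, 1.371, -0, 1.684, -0.103], TCP at [0.131, 0.534, 0.206] pointing down, gripper open.
Joint ranges: [-3.1, 3.1], [-0.76, 2.03], [0.27, 2.55], [-1.08, 4.22], [0.17, 2.65], [-2.57, 2.57]. Speed limits (rad/s): [2.79, 2.79, 3.14, 3.14, 3.14, 3.14].

INTERFACE

Orientations are given as [roll, pitch, yaw] about the fixed x, y, z axes, in that order (R = Rz(yaw) Ry(pitch) Rx(roll)).
In Python, from bench import * gives the robot as it stands.
- The arm moves only by the tool carry_out, never from a script. Its argument "commands" is a list of rows, each a list of 6 numbers: the shift along the tool's x, y, z in m, then the turn, a rotation vector about the tool's x, y, z in rad. In form: [[tx, ty, tz, rx, ry, rz], ...]. A call has exactly 5 rows; each row is the pose to reach, as a shift and turn from the pose commanded when the call began, along the tool's axes at that moment; what a row does not reach only later rows make up. A row lasts 1/10 s, in which the tool goes at most 50 mm and 8.59 degrees, less where a joint would pass 70% of its speed; a pose out of reach is approached as far as the arm can. A call with a gripper value outside its range is refused whole. "jaw" is the opening, from 0 (shut) to 1 (fully open), set as the call begins (left out, the last holds). The fingers move at their own pace and stop on an object; the grip force is fixed at half the most. Time passes only in rows, so rows that repeat a pose let the fingers close, or fill a call up. It gives the time, the measured TCP pose, the force, the opening and the grip force at its end, in the units of the state.
- get_obs(): the state, without advancing time (a new reading comes with each control period).
- snapshot(name): name is "side" or "top"; returns a dict with "img" (400x640x3 uint8, red, green, blue), "range_z" (400x640 float32, m along the optical axis (not along the pixel's ray), 0 where there is no reading), "fx", "fy", "cx", "cy" (pixels), "distortion" ([k1, k2, p1, p2, k3] as OpenCV has them; the pictures are not rectified), "R" (3x3) and "t" (3): a world point X has camera coordinates R X + t. Camera axes: x right, y down, z forward; pixel columns grow to the right and rows downward; lengths in m; the calibration is good to about 2 mm. A picture is of the moment at which its call begins.
- close_job(): hands the job in; it is judged then, once.
The state is a dict: "time": time; "joint_positions": joint angles; "qvel": joint speeds; "joint_torque": joint torques, N m; "tool_pos": TCP position; "ee_rot": TCP orientation; "wrist_force": force on the tool from outside, world axes, zero at the start; "wrist_torque": the same for the moment, N m; "width": finger opening in m; "finger_force": force on a finger pad.
Only numpy, scipy, OpenCV 4.12 (cv2) and the standard library are available. Lean on these libraries where they do the work, as an engineer would, in place of code of your own. Each camera call takes 0.05 s, during which the arm holds its last target. There are 200 camera calls.

## Working session

There is one attempt and no reset: what is moved stays moved. The work goes in short steps, Python scripts to look and compute and a tool call to move; the robot and the scene stay as the last step left them, time stands still between calls to the robot, and variables do not carry over. Pictures are saved under pics/ and viewed, at most 10 in all, crops included, and the job is handed in when it is done.

Besides the shell and the picture viewer there is one more tool, called as a command line: name --pt "numbers of a row" for each row, then --argument value for the rest. carry_out: Moves the arm, as the interface text tells. Its arguments: {"type":"object","properties":{"commands":{"type":"array","items":{"type":"array","items":{"type":"number"}}},"jaw":{"type":"number"}},"required":["commands"]}

```bash
mkdir -p pics; python3 - <<'E'
from bench import *
import cv2,numpy as np
o=get_obs();print({k:np.round(v,3) for k,v in o.items()})
for n in("side","top"):
    s=snapshot(n);cv2.imwrite(f"pics/{n}0.png",s["img"][:,:,::-1]);np.savez(f"{n}0.npz",**s)
    print(n,s["fx"],s["cx"],np.round(s["distortion"],3),np.round(-s["R"].T@s["t"],3),np.round(s["R"],2).tolist())
E
```

```text
{'time': np.float64(0.0), 'joint_positions': array([ 1.228,  0.088,  1.372, -0.   ,  1.684, -0.103]), 'qvel': array([ 0.001, -0.   ,  0.   , -0.001, -0.   ,  0.   ]), 'joint_torque': array([ 1.0000e-03, -3.4017e+01, -3.0244e+01,  7.2000e-02,  3.3000e-02,
       -0.0000e+00]), 'tool_pos': array([0.13 , 0.534, 0.204]), 'ee_rot': array([-3.139, -0.   ,  2.902]), 'wrist_force': array([ 0.102, -0.19 ,  0.659]), 'wrist_torque': array([-0.002, -0.029, -0.024]), 'finger_force': np.float64(0.0), 'width': np.float64(0.094)}
side 514.8791031364758 318.19723421025293 [0.049 0.    0.    0.    0.   ] [ 0.236 -0.857  1.057] [[0.96, -0.27, 0.01], [-0.19, -0.72, -0.67], [0.19, 0.64, -0.75]]
top 392.5942975677263 310.25056584078504 [-0.01  0.    0.    0.    0.  ] [ 0.332 -0.029  1.293] [[-0.03, -1.0, -0.02], [-0.99, 0.03, -0.11], [0.11, 0.02, -0.99]]
```

View pics/side0.png

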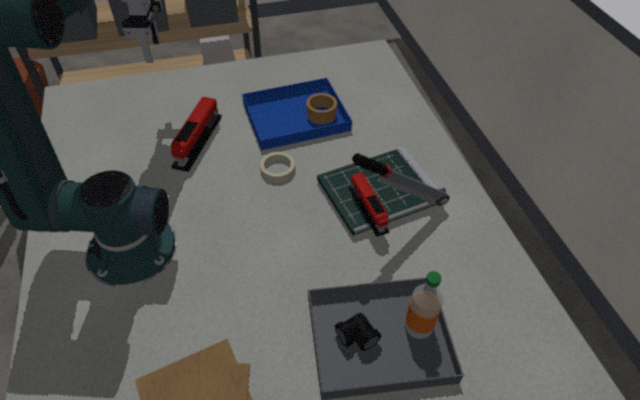

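View pics/top0.png

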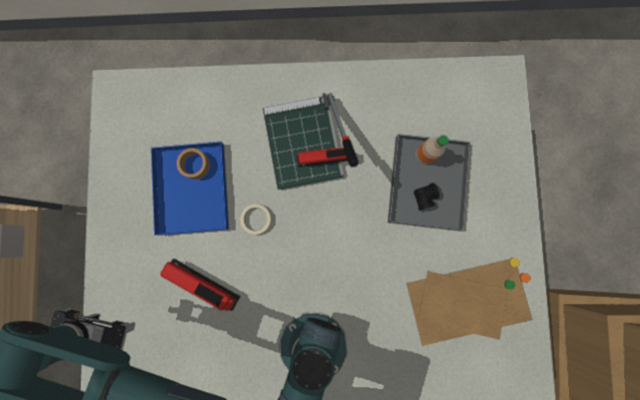

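Candidates for the stapler:
- Red stapler on the trimmer: side (370,200), top (325,157).
- Larger red stapler on the bare table: side (195,130), top (200,285).
- Red band near the arm's handle: side (385,170).

I choose the one on the trimmer and will check it in a crop. The blue tray is at side (297,112), top (190,188).

```bash
cat >h.py <<'E'
import cv2,numpy as np
def load(n,tag):
    s=dict(np.load(f"{n}{tag}.npz"));return s
def cloud(s):
    K=np.array([[s["fx"],0,s["cx"]],[0,s["fy"],s["cy"]],[0,0,1]])
    h,w=s["range_z"].shape
    uv=np.stack(np.meshgrid(np.arange(w),np.arange(h)),-1).reshape(-1,1,2).astype(np.float64)
    n=cv2.undistortPoints(uv,K,s["distortion"]).reshape(h,w,2)
    z=s["range_z"][...,None]
    P=np.concatenate([n*z,z],-1)
    X=(P-s["t"])@s["R"]
    X[s["range_z"]==0]=np.nan
    return X
def hsv(s): return cv2.cvtColor(s["img"],cv2.COLOR_RGB2HSV)
def mask(s,lo,hi,box=None):
    m=cv2.inRange(hsv(s),np.array(lo),np.array(hi))>0
    if box is not None:
        b=np.zeros_like(m);x0,y0,x1,y1=box;b[y0:y1,x0:x1]=1;m&=b
    return m
def red(s,box): return mask(s,(0,150,60),(8,255,255),box)|mask(s,(172,150,60),(180,255,255),box)
def rect(p):
    r=cv2.minAreaRect(p[:,:2].astype(np.float32)*1000);return np.round(r[0],1),np.round(r[1],1),round(r[2],1)
E
python3 - <<'E'
from h import *
import numpy as np
S={n:load(n,"0") for n in("side","top")};C={n:cloud(S[n]) for n in S}
def show(l,n,m):
    p=C[n][m];p=p[~np.isnan(p[:,2])];print(l,n,len(p),"zpct",np.round(np.percentile(p[:,2],[2,25,50,75,95,99]),3),rect(p));return p
show("stapler","side",red(S["side"],(340,168,395,240)))
show("stapler","top",red(S["top"],(290,140,360,175)))
show("big","side",red(S["side"],(165,90,225,170)))
show("big","top",red(S["top"],(150,250,250,315)))
for n,b in(("side",(235,75,355,150)),("top",(145,135,235,240))):
    p=show("blue",n,mask(S[n],(105,120,40),(130,255,255),b))
    for z0,z1 in((0,.012),(.034,.046)):
        q=p[(p[:,2]>z0)&(p[:,2]<z1)];print(" band",z0,len(q),np.round(np.median(q[:,2]),4),rect(q))
for n,b in(("side",(300,85,345,130)),("top",(170,140,215,185))):
    p=show("tape",n,mask(S[n],(5,60,30),(25,255,255),b))
for n,b in(("side",(310,145,460,240)),("top",(255,85,360,195))):
    p=show("board",n,mask(S[n],(65,60,20),(95,255,255),b))
    q=p[(p[:,2]>.02)&(p[:,2]<.036)];print(" band",np.round(np.median(q[:,2]),4),rect(q))
im=S["side"]["img"][140:250,310:460,::-1];im2=S["top"]["img"][85:195,255:405,::-1]
cv2.imwrite("pics/c1.png",np.hstack([cv2.resize(i,None,fx=2.6,fy=2.6,interpolation=cv2.INTER_CUBIC) for i in(im,im2)]))
E
```

```text
stapler side 670 zpct [0.066 0.079 0.084 0.086 0.09  0.235] (array([601.3, -33.6]), array([ 41.1, 223.6]), 2.0)
stapler top 432 zpct [0.028 0.083 0.085 0.087 0.09  0.092] (array([605.8, -43.7]), array([156.,  76.]), 79.9)
big side 929 zpct [0.052 0.069 0.078 0.081 0.084 0.086] (array([203.5, 344.8]), array([238.6,  49.9]), 59.6)
big top 1009 zpct [0.063 0.077 0.081 0.083 0.085 0.087] (array([206.3, 349.6]), array([238. ,  50.3]), 59.9)
blue side 4395 zpct [-0.001  0.003  0.006  0.021  0.037  0.041] (array([516.9, 392.4]), array([292.1, 247.8]), 3.3)
 band 0 2630 0.0039 (array([518.6, 391.7]), array([289.3, 244.5]), 3.0)
 band 0.034 383 0.0372 (array([516.5, 389.7]), array([290.3, 241.7]), 3.5)
blue top 5719 zpct [-0.001  0.003  0.005  0.007  0.037  0.042] (array([518.1, 392. ]), array([288. , 236.9]), 3.2)
 band 0 4581 0.0042 (array([518.2, 398.8]), array([284.9, 223.3]), 3.2)
 band 0.034 365 0.039 (array([518.1, 391.7]), array([288. , 235.2]), 3.2)
tape side 697 zpct [0.006 0.021 0.035 0.048 0.053 0.056] (array([597.3, 374. ]), array([96.4, 90.8]), 73.3)
tape top 422 zpct [0.008 0.036 0.049 0.052 0.056 0.057] (array([599.5, 377.6]), array([97.5, 92.7]), 61.5)
board side 2143 zpct [0.022 0.026 0.027 0.029 0.032 0.086] (array([643.3,  -7. ]), array([269.4, 257.9]), 8.7)
 band 0.0275 (array([649.1,   7.1]), array([254.1, 231. ]), 8.9)
board top 2636 zpct [0.023 0.027 0.028 0.03  0.033 0.035] (array([649.5,  19.7]), array([251.7, 205.8]), 9.6)
 band 0.0285 (array([649.5,  19.7]), array([251.7, 205.8]), 9.6)
```

View pics/c1.png

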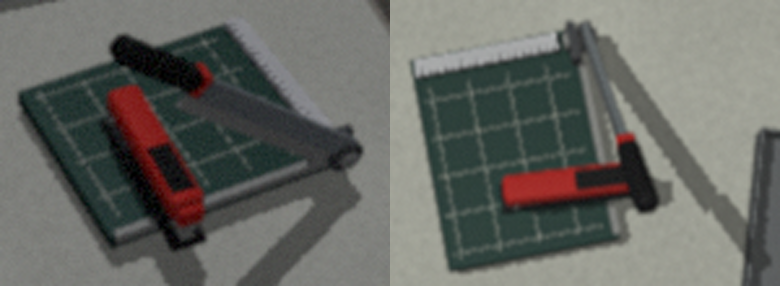

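The crop shows the stapler on the trimmer board (side crop centre about (150,160)). Its nose sticks out over the right edge, and the arm's black handle and red band hang over the nose in the top view. Its red top is far shorter than the table one's, so this is the smaller stapler. Next: fine poses.

```bash
python3 - <<'E'
from h import *
S={n:load(n,"0") for n in("side","top")};C={n:cloud(S[n]) for n in S}
for n,b in(("side",(340,168,395,240)),("top",(290,140,360,175))):
    p=C[n][red(S[n],b)];p=p[(p[:,2]>.07)&(p[:,2]<.1)]
    q=p[p[:,2]>.08]
    print("st",n,rect(p),rect(q),"top z",np.round(np.median(q[:,2]),4))
    a=np.deg2rad(rect(q)[2])
    l=C[n][(mask(S[n],(0,0,0),(180,255,255),b))];l=l[(l[:,2]>.02)&(l[:,2]<.1)]
    d=np.linalg.svd(q[:,:2]-q[:,:2].mean(0),full_matrices=False)[2][0];d*=-np.sign(d[1])
    print(" dir yaw",np.degrees(np.arctan2(d[1],d[0])),"mean",q[:,:2].mean(0),"extent",np.percentile((q[:,:2])@d,[0,1,99,100]),"perp",np.percentile(q[:,:2]@[-d[1],d[0]],[0,1,50,99,100]))
for n in C:
    X=C[n];m=(X[...,0]>.45)&(X[...,0]<.85)&(X[...,1]>-.18)&(X[...,1]<.2)
    p=X[m];q=p[(p[:,2]>.020)&(p[:,2]<.034)];print("board",n,rect(q))
    q=p[(p[:,2]>.034)&(p[:,2]<.045)];print("fence",n,rect(q))
    q=p[p[:,2]>.10]
    print("arm",n,len(q));
    i=np.argsort(q[:,2])
    for k in np.array_split(i,8): print("  ",np.round(q[k].mean(0),4))
    img=S[n]["img"][m];bl=(p[:,2]>.1)&(img.max(1)<60);print(" black",np.round(p[bl].min(0),3),np.round(p[bl].max(0),3),np.round(np.median(p[bl],0),3))
E
```

```text
st side (array([601.2, -59.2]), array([ 35. , 172.3]), 5.6) (array([601.3, -55.8]), array([ 34.2, 165.5]), 5.6) top z 0.0849
 dir yaw -85.24639585613293 mean [ 0.59957646 -0.04905781] extent [0.02257976 0.02706844 0.18368987 0.18820695] perp [0.57730049 0.57855766 0.5926761  0.61154405 0.61265849]
st top (array([602.7, -45.1]), array([ 37.8, 148. ]), 5.5) (array([601.5, -45.4]), array([ 36.2, 148. ]), 4.5) top z 0.0858
 dir yaw -87.86381011168234 mean [ 0.59848432 -0.03001245] extent [-0.00562949 -0.00463488  0.13901471  0.14236207] perp [0.5791034  0.57987506 0.59443963 0.61769067 0.61930137]
board side (array([631.9,  42.9]), array([326.3, 365.5]), 8.9)
fence side (array([666.6, -10. ]), array([281.7, 240.3]), 13.4)
arm side 1121
   [ 0.7175 -0.095   0.1149]
   [ 0.6894 -0.0999  0.1408]
   [ 0.6613 -0.1047  0.1652]
   [ 0.6362 -0.1086  0.1877]
   [ 0.6175 -0.1145  0.2148]
   [ 0.59   -0.1232  0.2495]
   [ 0.5595 -0.1286  0.2766]
   [ 0.5356 -0.1277  0.2976]
 black [ 0.523 -0.137  0.101] [ 0.755 -0.09   0.306] [ 0.615 -0.112  0.206]
board top (array([633.5,  59.2]), array([323.7, 339.3]), 10.0)
fence top (array([670.6,   5.4]), array([259. , 235.8]), 9.4)
arm top 466
   [ 0.7255 -0.0893  0.1217]
   [ 0.6774 -0.0972  0.1659]
   [ 0.6338 -0.1051  0.2137]
   [ 0.6016 -0.1095  0.2465]
   [ 0.5814 -0.1137  0.2642]
   [ 0.5621 -0.116   0.2817]
   [ 0.539  -0.1205  0.2947]
   [ 0.5345 -0.1222  0.3031]
 black [ 0.525 -0.132  0.242] [ 0.607 -0.101  0.309] [ 0.561 -0.116  0.284]
```

```bash
cat >d.py <<'E'
import sys,numpy as np
from scipy.spatial.transform import Rotation as Ro
from bench import *
# usage: d.py x y z yawdeg [pitchdeg]
a=list(map(float,sys.argv[1:]));o=get_obs()
R0=Ro.from_euler("xyz",o["ee_rot"]);R1=Ro.from_euler("xyz",[np.pi,0,np.deg2rad(a[3])])
if len(a)>4: R1=R1*Ro.from_rotvec([0,np.deg2rad(a[4]),0])
print("t",round(float(o["time"]),2),"pos",np.round(o["tool_pos"],4),"rpy",np.round(np.degrees(o["ee_rot"]),1),"F",np.round(o["wrist_force"],1),"w",np.round(o["width"],4))
print("shift",np.round(R0.inv().apply(np.array(a[:3])-o["tool_pos"]),4),"rot",np.round((R0.inv()*R1).as_rotvec(),3))
E
python3 d.py 0.599 -0.033 0.20 95.6
```

```text
t 0.1 pos [0.1305 0.5338 0.2044] rpy [-179.9   -0.   166.3] F [0.4 0.4 0.8] w 0.0941
shift [-0.5897 -0.4393  0.0052] rot [-2.000e-03  1.000e-03  1.233e+00]
```

carry_out --pt "-0.59 -0.44 0.005 0 0 1.233" --pt "-0.59 -0.44 0.005 0 0 1.233" --pt "-0.59 -0.44 0.005 0 0 1.233" --pt "-0.59 -0.44 0.005 0 0 1.233" --pt "-0.59 -0.44 0.005 0 0 1.233" --jaw 1

```text
time: 0.6
tool_pos: [0.2904, 0.3398, 0.2033]
ee_rot: [-3.141, 0.0, 2.146]
wrist_force: [1.2, 0.4, -0.7]
width: 0.0941
finger_force: 0.0
```

```bash
python3 d.py 0.599 -0.033 0.20 95.6
```

```text
t 0.6 pos [0.2904 0.3398 0.2033] rpy [-180.    0.  123.] F [ 1.2  0.4 -0.7] w 0.0941
shift [-0.4807  0.056   0.0034] rot [-0.     0.     0.478]
```

carry_out --pt "-0.48 0.056 0.003 0 0 0.478" --pt "-0.48 0.056 0.003 0 0 0.478" --pt "-0.48 0.056 0.003 0 0 0.478" --pt "-0.48 0.056 0.003 0 0 0.478" --pt "-0.48 0.056 0.003 0 0 0.478"

```text
time: 1.1
tool_pos: [0.451, 0.148, 0.2019]
ee_rot: [-3.141, -0.0, 1.673]
wrist_force: [0.5, 0.9, 0.0]
width: 0.0939
finger_force: 0.0
```

```bash
python3 d.py 0.599 -0.033 0.20 95.6
```

```text
t 1.1 pos [0.451  0.148  0.2019] rpy [-180.    -0.    95.9] F [0.5 0.9 0. ] w 0.0939
shift [-0.1951  0.1287  0.0018] rot [-0.    -0.     0.005]
```

carry_out --pt "-0.195 0.129 0.002 0 0 0.005" --pt "-0.195 0.129 0.002 0 0 0.005" --pt "-0.195 0.129 0.002 0 0 0.005" --pt "-0.195 0.129 0.002 0 0 0.005" --pt "-0.195 0.129 0.002 0 0 0.005"

```text
time: 1.6
tool_pos: [0.5998, -0.0338, 0.1989]
ee_rot: [-3.14, 0.0, 1.666]
wrist_force: [1.0, 0.3, -0.7]
width: 0.0941
finger_force: 0.0
```

```bash
python3 d.py 0.599 -0.033 0.055 95.6
```

```text
t 1.6 pos [ 0.5998 -0.0338  0.1989] rpy [-179.9    0.    95.5] F [ 1.   0.3 -0.7] w 0.0941
shift [ 0.0009 -0.0005  0.1439] rot [-0.002  0.    -0.002]
```

carry_out --pt "0 0 0.04 0 0 0" --pt "0 0 0.08 0 0 0" --pt "0 0 0.115 0 0 0" --pt "0 0 0.135 0 0 0" --pt "0 0 0.144 0 0 0"

```text
time: 2.1
tool_pos: [0.5963, -0.0306, 0.0523]
ee_rot: [-3.135, -0.002, 1.669]
wrist_force: [-0.8, 0.8, -0.4]
width: 0.0942
finger_force: 0.0
```

```bash
python3 d.py 0.599 -0.033 0.055 95.6; python3 - <<'E'
from bench import *
import cv2
i=snapshot("side")["img"][120:260,300:470,::-1]
cv2.imwrite("pics/g1.png",cv2.resize(i,None,fx=4,fy=4,interpolation=cv2.INTER_CUBIC))
E
```

```text
t 2.1 pos [ 0.5963 -0.0306  0.0523] rpy [-1.796e+02 -1.000e-01  9.560e+01] F [-0.8  0.8 -0.4] w 0.0942
shift [-0.0027  0.0024 -0.0027] rot [-0.006 -0.002  0.   ]
```

View pics/g1.png

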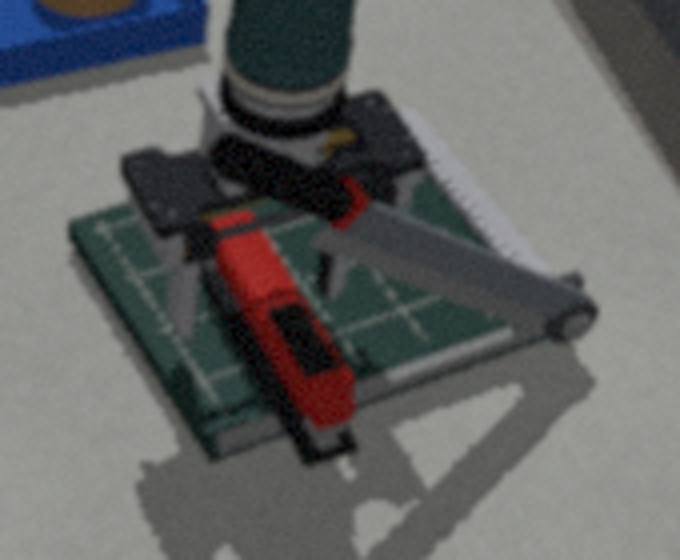

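The open fingers straddle the red top (fingertips about (185,310) and (335,270) in the crop), and the gripper body is clear of the raised arm. Small correction, then close.

carry_out --pt "-0.003 0.002 -0.003 0 0 0" --pt "-0.003 0.002 -0.003 0 0 0" --pt "-0.003 0.002 -0.003 0 0 0" --pt "-0.003 0.002 -0.003 0 0 0" --pt "-0.003 0.002 -0.003 0 0 0"

```text
time: 2.65
tool_pos: [0.6014, -0.0337, 0.0601]
ee_rot: [3.14, 0.0, 1.669]
wrist_force: [-0.0, 0.6, 0.5]
width: 0.0941
finger_force: 0.0
```

carry_out --pt "0 0 0 0 0 0" --pt "0 0 0 0 0 0" --pt "0 0 0 0 0 0" --pt "0 0 0 0 0 0" --pt "0 0 0 0 0 0" --jaw 0

```text
time: 3.15
tool_pos: [0.6009, -0.0336, 0.0592]
ee_rot: [-3.142, -0.0, 1.669]
wrist_force: [0.8, 0.5, 0.9]
width: 0.0576
finger_force: 0.0
```

carry_out --pt "0 0 0 0 0 0" --pt "0 0 0 0 0 0" --pt "0 0 0 0 0 0" --pt "0 0 0 0 0 0" --pt "0 0 0 0 0 0"

```text
time: 3.65
tool_pos: [0.6009, -0.0337, 0.0592]
ee_rot: [-3.141, -0.0, 1.669]
wrist_force: [-0.1, -0.4, 0.1]
width: 0.0359
finger_force: 30.0
```

carry_out --pt "0 0 0 0 0 0" --pt "0 0 0 0 0 0" --pt "0 0 0.002 0 0 0" --pt "0 0 0.005 0 0 0" --pt "0 0 0.005 0 0 0" --jaw 0.5

```text
time: 4.15
tool_pos: [0.6005, -0.0336, 0.0535]
ee_rot: [-3.14, -0.0, 1.669]
wrist_force: [0.4, -0.3, -0.3]
width: 0.0471
finger_force: 0.0
```

carry_out --pt "0 0 0 0 0 0" --pt "0 0 0 0 0 0" --pt "0 0 0 0 0 0" --pt "0 0 0 0 0 0" --pt "0 0 0 0 0 0" --jaw 0

```text
time: 4.65
tool_pos: [0.6009, -0.0337, 0.0542]
ee_rot: [-3.141, -0.0, 1.669]
wrist_force: [-0.1, 0.4, -0.4]
width: 0.0359
finger_force: 30.0
```

carry_out --pt "0 0 -0.003 0 0 0" --pt "0 0 -0.007 0 0 0" --pt "0 0 -0.012 0 0 0" --pt "0 0 -0.018 0 0 0" --pt "0 0 -0.025 0 0 0"

```text
time: 5.15
tool_pos: [0.6009, -0.0336, 0.0796]
ee_rot: [-3.141, -0.0, 1.669]
wrist_force: [0.7, 0.0, -4.3]
width: 0.0361
finger_force: 30.0
```

carry_out --pt "0.02 0 -0.003 0 0 0" --pt "0.045 0 -0.01 0 0 0" --pt "0.075 0 -0.025 0 0 0" --pt "0.105 0 -0.04 0 0 0" --pt "0.13 0 -0.055 0 0 0"

```text
time: 5.65
tool_pos: [0.588, 0.0973, 0.1354]
ee_rot: [3.141, -0.001, 1.669]
wrist_force: [0.7, 0.4, -4.8]
width: 0.0361
finger_force: 30.0
```

```bash
python3 d.py 0.4566 0.4135 0.14 93.2; python3 - <<'E'
from bench import *
from h import *
for n,b in(("side",(250,60,460,240)),("top",(230,100,360,200))):
    s=snapshot(n);np.savez(n+"1.npz",**s);X=cloud(s)
    p=X[red(s,b)];p=p[(p[:,2]>.1)&(p[:,2]<.2)&(p[:,0]<.66)];print(n,len(p),rect(p))
    q=p[p[:,2]>np.percentile(p[:,2],50)];A=np.c_[q[:,:2]-q[:,:2].mean(0),np.ones(len(q))];print(np.linalg.lstsq(A,q[:,2],rcond=None)[0])
cv2.imwrite("pics/l1.png",cv2.resize(load("side",1)["img"][60:260,240:460,::-1],None,fx=3,fy=3))
E
```

```text
t 5.65 pos [0.588  0.0973 0.1354] rpy [180.   -0.   95.6] F [ 0.7  0.4 -4.8] w 0.0361
shift [ 0.3276 -0.0997 -0.0045] rot [ 0.001 -0.001  0.043]
side 249 (array([589.3,  69.8]), array([ 34.7, 162.1]), 5.2)
[-0.05766393  0.01537189  0.16787483]
top 181 (array([588.8,  78.1]), array([ 34.1, 167.2]), 6.9)
[0.01120138 0.00315135 0.17123114]
```

View pics/l1.png

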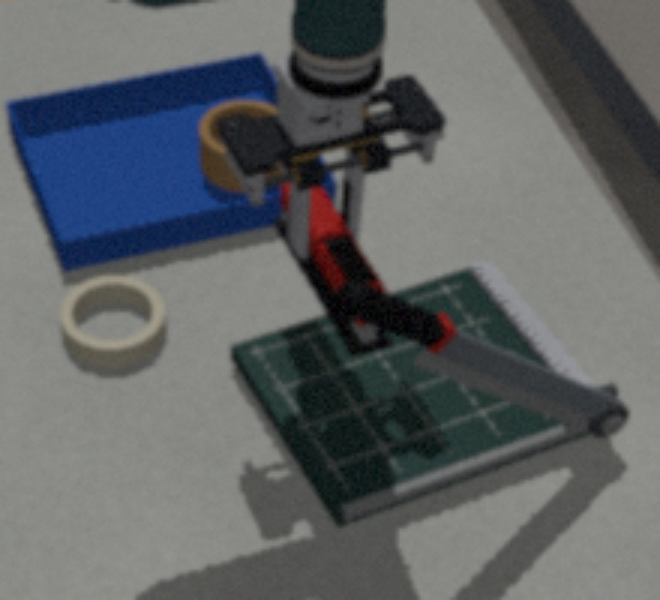

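The stapler is held level (crop about (335,250)) and the trimmer arm is undisturbed. The roll in the tray is well below. Carry it over the tray.

carry_out --pt "0.05 -0.015 0 0 0 0.01" --pt "0.1 -0.03 0 0 0 0.02" --pt "0.145 -0.045 -0.002 0 0 0.03" --pt "0.19 -0.06 -0.003 0 0 0.04" --pt "0.235 -0.072 -0.004 0 0 0.043"

```text
time: 6.25
tool_pos: [0.4927, 0.3235, 0.1384]
ee_rot: [3.141, 0.0, 1.625]
wrist_force: [1.4, -0.5, -3.7]
width: 0.0357
finger_force: 30.0
```

carry_out --pt "0.04 -0.012 0 0 0 0" --pt "0.07 -0.023 0 0 0 0" --pt "0.085 -0.025 0 0 0 0" --pt "0.09 -0.027 0 0 0 0" --pt "0.09 -0.027 0 0 0 0"

```text
time: 6.75
tool_pos: [0.4621, 0.4103, 0.138]
ee_rot: [3.142, 0.001, 1.626]
wrist_force: [0.4, -0.1, -3.4]
width: 0.0359
finger_force: 30.0
```

```bash
python3 d.py 0.4566 0.4135 0.030 93.2
```

```text
t 6.75 pos [0.4621 0.4103 0.138 ] rpy [1.80e+02 1.00e-01 9.31e+01] F [ 0.4 -0.1 -3.4] w 0.0359
shift [ 0.0036 -0.0053  0.108 ] rot [ 0.     0.001 -0.001]
```

Lower gently, most of the way first.

carry_out --pt "0.003 -0.005 0.025 0 0 0" --pt "0.003 -0.005 0.05 0 0 0" --pt "0.003 -0.005 0.07 0 0 0" --pt "0.003 -0.005 0.085 0 0 0" --pt "0.003 -0.005 0.092 0 0 0"

```text
time: 7.25
tool_pos: [0.4566, 0.4116, 0.0443]
ee_rot: [-3.139, 0.002, 1.624]
wrist_force: [-1.0, -0.5, -4.2]
width: 0.0359
finger_force: 30.0
```

carry_out --pt "0 0 0.001 0 0 0" --pt "0 0 0.003 0 0 0" --pt "0 0 0.005 0 0 0" --pt "0 0 0.007 0 0 0" --pt "0 0 0.008 0 0 0"

```text
time: 7.75
tool_pos: [0.4567, 0.4139, 0.0387]
ee_rot: [3.141, -0.001, 1.626]
wrist_force: [0.2, -0.2, -4.3]
width: 0.0357
finger_force: 30.0
```

carry_out --pt "0 0 0.001 0 0 0" --pt "0 0 0.003 0 0 0" --pt "0 0 0.004 0 0 0" --pt "0 0 0.006 0 0 0" --pt "0 0 0.007 0 0 0"

```text
time: 8.25
tool_pos: [0.4564, 0.4136, 0.0309]
ee_rot: [-3.141, 0.0, 1.626]
wrist_force: [0.6, 0.5, -4.0]
width: 0.0358
finger_force: 30.0
```

carry_out --pt "0 0 0 0 0 0" --pt "0 0 0.001 0 0 0" --pt "0 0 0.001 0 0 0" --pt "0 0 0.002 0 0 0" --pt "0 0 0.002 0 0 0"

```text
time: 8.75
tool_pos: [0.4567, 0.4138, 0.0302]
ee_rot: [3.141, -0.0, 1.626]
wrist_force: [-1.6, -0.6, 1.1]
width: 0.0361
finger_force: 30.0
```

The wrist force swung from −4 to +1 N, so the foot is on the tray floor. Release.

carry_out --pt "0 0 0 0 0 0" --pt "0 0 0 0 0 0" --pt "0 0 0 0 0 0" --pt "0 0 0 0 0 0" --pt "0 0 0 0 0 0" --jaw 0.75

```text
time: 9.25
tool_pos: [0.4566, 0.4137, 0.0294]
ee_rot: [3.141, -0.0, 1.626]
wrist_force: [0.9, 0.5, 0.3]
width: 0.0697
finger_force: 0.0
```

carry_out --pt "0 0 -0.01 0 0 0" --pt "0 0 -0.04 0 0 0" --pt "0 0 -0.08 0 0 0" --pt "0 0 -0.12 0 0 0" --pt "0 0 -0.17 0 0 0"

```text
time: 9.75
tool_pos: [0.4557, 0.413, 0.2]
ee_rot: [-3.139, 0.001, 1.626]
wrist_force: [0.8, 0.9, -0.0]
width: 0.0706
finger_force: 0.0
```

```bash
python3 - <<'E'
from bench import *
from h import *
for n,b in(("side",(235,75,355,150)),("top",(145,135,235,240))):
    s=snapshot(n);np.savez(n+"2.npz",**s);X=cloud(s)
    p=X[red(s,b)];p=p[(p[:,2]<.1)];print(n,len(p),rect(p),np.round(np.percentile(p[:,2],[5,50,95]),3))
s=load("side",0);X=cloud(s);h=hsv(s);R=red(s,(375,155,400,185));p=X[R];print("band",np.round(np.nanmedian(p,0),4),len(p))
# arm plane direction & hinge: points on arm in side/top view, start pictures
for n in("side","top"):
    X=cloud(load(n,0));m=(X[...,0]>.5)&(X[...,0]<.85)&(X[...,1]>-.16)&(X[...,1]<-.05)&(X[...,2]>.1);p=X[m]
    c=p.mean(0);d=np.linalg.svd(p-c,full_matrices=False)[2][0];d*=np.sign(d[0])
    print(n,c,d,"yaw",np.degrees(np.arctan2(d[1],d[0])),"pitch",np.arctan2(-d[2],np.hypot(d[0],d[1])),"ends",np.percentile((p-c)@d,[0,1,99,100]))
    # trimmer board, colour+height, largest component
    s=load(n,0);X=cloud(s);z=X[...,2];m=((z>.02)&(z<.042)&(X[...,0]>.48)&(X[...,0]<.83)&(X[...,1]>-.14)&(X[...,1]<.18)).astype(np.uint8)
    m=cv2.morphologyEx(m,cv2.MORPH_OPEN,np.ones((3,3)));k,L,st,_=cv2.connectedComponentsWithStats(m);i=1+st[1:,4].argmax()
    print(" board",rect(X[L==i]))
cv2.imwrite("pics/p1.png",np.hstack([cv2.resize(load(n,2)["img"][a:a+130,b:b+130,::-1],(400,400)) for n,a,b in(("side",50,235),("top",120,130))]))
E
python3 d.py 0.4566 0.4135 0.2 93.2
```

```text
side 354 (array([457.5, 385.5]), array([ 34.1, 171.8]), 2.4) [0.043 0.059 0.064]
top 461 (array([458.1, 399.3]), array([ 38.9, 186.8]), 0.1) [0.053 0.061 0.065]
band [ 0.6123 -0.119   0.2348] 39
side [ 0.62596521 -0.11275794  0.20579675] [ 0.69817899  0.13956309 -0.70218818] yaw 11.304194832530964 pitch 0.778466182362496 ends [-0.14023561 -0.13691009  0.15494086  0.17029507]
 board (array([618.6,   3.8]), array([229.2, 264.5]), 21.9)
top [ 0.60731508 -0.10911527  0.2360417 ] [ 0.72225427  0.12047928 -0.68105323] yaw 9.470315915491929 pitch 0.749200056976065 ends [-0.10748186 -0.10541023  0.20320919  0.20862702]
 board (array([662.1,  16.9]), array([282.3, 221.8]), 9.6)
t 9.85 pos [0.4597 0.4161 0.2102] rpy [179.1  -0.6  93.2] F [0.6 0.7 0.2] w 0.0704
shift [-0.0026 -0.0034  0.0102] rot [ 0.015 -0.01  -0.001]
```

View pics/p1.png

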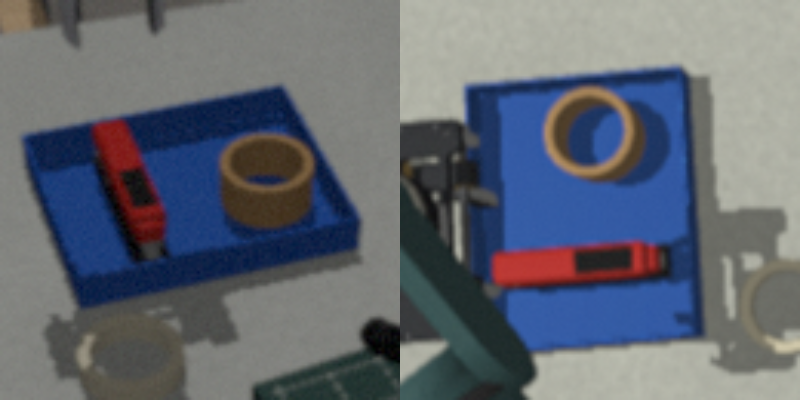

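The stapler sits level on its foot in the near half of the blue tray (side crop (130,190), top crop (580,265)). Its top is at about 62 mm as expected, with the brown roll beside it untouched. The board is at (0.662, 0.017), yaw 9.6°, which puts the hinge at (0.800, −0.079, 0.040) and the arm raised about 0.77 rad. Next I press the handle down along its arc with shut fingers.

```bash
python3 d.py 0.5865 -0.1155 0.37 99.6
```

```text
t 9.85 pos [0.4597 0.4161 0.2102] rpy [179.1  -0.6  93.2] F [0.6 0.7 0.2] w 0.0704
shift [-0.5362  0.0998 -0.1638] rot [ 0.016 -0.009 -0.112]
```

carry_out --pt "0 0 -0.05 0 0 0" --pt "0 0 -0.09 0 0 -0.03" --pt "-0.03 0.005 -0.13 0 0 -0.06" --pt "-0.07 0.012 -0.155 0 0 -0.09" --pt "-0.115 0.02 -0.164 0 0 -0.112" --jaw 0

```text
time: 10.35
tool_pos: [0.4832, 0.2997, 0.3678]
ee_rot: [3.134, -0.002, 1.741]
wrist_force: [1.3, -0.2, -1.3]
width: 0.0339
finger_force: 0.0
```

```bash
python3 d.py 0.5865 -0.1155 0.37 99.6
```

```text
t 10.35 pos [0.4832 0.2997 0.3678] rpy [ 1.796e+02 -1.000e-01  9.980e+01] F [ 1.3 -0.2 -1.3] w 0.0339
shift [-0.4267  0.0314 -0.0029] rot [ 0.007 -0.002  0.003]
```

carry_out --pt "-0.045 0.003 -0.003 0 0 0" --pt "-0.09 0.006 -0.003 0 0 0" --pt "-0.135 0.01 -0.003 0 0 0" --pt "-0.18 0.013 -0.003 0 0 0" --pt "-0.225 0.017 -0.003 0 0 0"

```text
time: 10.85
tool_pos: [0.5369, 0.0791, 0.3669]
ee_rot: [3.14, -0.0, 1.738]
wrist_force: [0.5, -0.0, 0.8]
width: 0.0006
finger_force: 0.0
```

carry_out --pt "-0.045 0.003 0 0 0 0" --pt "-0.09 0.006 0 0 0 0" --pt "-0.135 0.009 0 0 0 0" --pt "-0.17 0.012 0 0 0 0" --pt "-0.19 0.014 0 0 0 0"

```text
time: 11.35
tool_pos: [0.5825, -0.1069, 0.3659]
ee_rot: [-3.141, 0.0, 1.735]
wrist_force: [0.5, 0.4, -0.4]
width: 0.0003
finger_force: 0.0
```

```bash
python3 d.py 0.5865 -0.1155 0.31 99.6
```

```text
t 11.35 pos [ 0.5825 -0.1069  0.3659] rpy [-180.     0.    99.4] F [ 0.5  0.4 -0.4] w 0.0003
shift [-0.0091  0.0026  0.0559] rot [-0.     0.    -0.003]
```

carry_out --pt "-0.009 0.003 0.015 0 0 0" --pt "-0.01 0.003 0.03 0 0 0" --pt "-0.01 0.003 0.042 0 0 0" --pt "-0.01 0.003 0.05 0 0 0" --pt "-0.01 0.003 0.055 0 0 0"

```text
time: 11.85
tool_pos: [0.5867, -0.1123, 0.3102]
ee_rot: [-3.141, -0.001, 1.739]
wrist_force: [-0.0, 0.7, 0.3]
width: 0.0005
finger_force: 0.0
```

carry_out --pt "0 0 0.003 0 0 0" --pt "0 0 0.006 0 0 0" --pt "0 0 0.009 0 0 0" --pt "0 0 0.012 0 0 0" --pt "0 0 0.015 0 0 0"

```text
time: 12.35
tool_pos: [0.5871, -0.1136, 0.2963]
ee_rot: [3.141, 0.0, 1.738]
wrist_force: [-0.1, 0.5, 0.7]
width: 0.0004
finger_force: 0.0
```

carry_out --pt "0 -0.005 0.006 0 0 0" --pt "0 -0.011 0.012 0 0 0" --pt "0 -0.017 0.018 0 0 0" --pt "0 -0.023 0.025 0 0 0" --pt "0 -0.0285 0.031 0 0 0"

```text
time: 12.85
tool_pos: [0.5585, -0.1183, 0.2658]
ee_rot: [3.14, 0.001, 1.738]
wrist_force: [-0.7, 0.4, 4.4]
width: 0.0006
finger_force: 1.6
```

```bash
cat >arm.py <<'E'
from bench import *
from h import *
H=np.array([.8001,-.0794,.04]);u=np.array([np.cos(.1676),np.sin(.1676),0])
for n in("side","top"):
    s=snapshot(n);X=cloud(s);d=X-H;h=-(d@u);lat=d@[-u[1],u[0],0];v=d[...,2]
    m=(h>.06)&(h<.2)&(abs(lat)<.02)&(v>-.01+.0*h)&(X[...,2]>.036);
    th=np.arctan2(v[m],h[m]);print(n,m.sum(),"arm angle ~",np.round(np.percentile(th,[10,50,90]),3),"lat",np.round(np.median(lat[m]),4))
o=get_obs();d=o["tool_pos"]-H;print("tip h",np.round(d@u,4),"lat",np.round(d@[-u[1],u[0],0],4),"z",np.round(o["tool_pos"][2],4),"F",np.round(o["wrist_force"],1),o["time"])
cv2.imwrite("pics/arm.png",cv2.resize(snapshot("side")["img"][120:270,300:470,::-1],None,fx=4,fy=4))
E
python3 arm.py
```

```text
side 960 arm angle ~ [0.577 0.736 1.132] lat -0.002
top 5 arm angle ~ [0.572 0.609 1.002] lat 0.0051
tip h -0.2454 lat 0.002 z 0.2647 F [-0.3 -0.4  0.3] 12.95
```

View pics/arm.png

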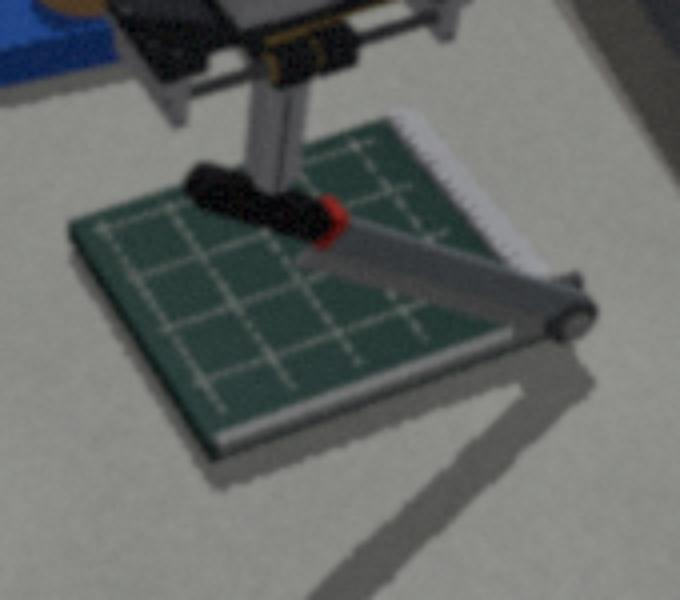

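The shut tips rest on the handle's middle (crop (275,190)) and the arm has begun to move at about 4 N. Continue along the arc.

carry_out --pt "-0.001 -0.006 0.008 0 0 0" --pt "-0.002 -0.012 0.016 0 0 0" --pt "-0.002 -0.018 0.024 0 0 0" --pt "-0.002 -0.023 0.033 0 0 0" --pt "-0.002 -0.028 0.041 0 0 0"

```text
time: 13.5
tool_pos: [0.5308, -0.1253, 0.2233]
ee_rot: [-3.141, 0.0, 1.737]
wrist_force: [-0.9, -0.2, 4.0]
width: 0.0003
finger_force: 1.5
```

carry_out --pt "0 -0.005 0.009 0 0 0" --pt "0 -0.01 0.018 0 0 0" --pt "0 -0.015 0.027 0 0 0" --pt "0 -0.019 0.036 0 0 0" --pt "0 -0.023 0.045 0 0 0"

```text
time: 14.0
tool_pos: [0.5084, -0.1289, 0.1783]
ee_rot: [-3.141, 0.0, 1.738]
wrist_force: [-0.4, -0.4, 3.0]
width: 0.0001
finger_force: 1.5
```

carry_out --pt "0 -0.004 0.01 0 0 0" --pt "0 -0.008 0.019 0 0 0" --pt "0 -0.011 0.028 0 0 0" --pt "0 -0.014 0.037 0 0 0" --pt "0 -0.0165 0.045 0 0 0"

```text
time: 14.5
tool_pos: [0.4922, -0.1315, 0.1332]
ee_rot: [-3.141, -0.0, 1.738]
wrist_force: [-1.3, -1.2, 2.2]
width: 0.0005
finger_force: 1.3
```

```bash
python3 arm.py
```

```text
side 509 arm angle ~ [0.092 0.273 0.391] lat -0.0022
top 132 arm angle ~ [0.16  0.348 0.451] lat 0.003
tip h -0.3126 lat 0.0005 z 0.1323 F [ 0.   0.6 -0.2] 14.6
```

Tracking well. Now more slowly to the bottom.

carry_out --pt "0 -0.002 0.006 0 0 0" --pt "0 -0.004 0.012 0 0 0" --pt "0 -0.006 0.019 0 0 0" --pt "0 -0.007 0.026 0 0 0" --pt "0 -0.008 0.033 0 0 0"

```text
time: 15.15
tool_pos: [0.4847, -0.1328, 0.1007]
ee_rot: [3.142, 0.0, 1.738]
wrist_force: [0.1, -0.1, 1.9]
width: 0.0002
finger_force: 1.2
```

carry_out --pt "0 -0.001 0.005 0 0 0" --pt "0 -0.002 0.01 0 0 0" --pt "0 -0.003 0.014 0 0 0" --pt "0 -0.004 0.018 0 0 0" --pt "0 -0.004 0.021 0 0 0"

```text
time: 15.65
tool_pos: [0.4805, -0.1336, 0.0799]
ee_rot: [-3.141, 0.0, 1.738]
wrist_force: [0.8, -0.3, 2.3]
width: 0.0008
finger_force: 1.1
```

carry_out --pt "0 0 0.002 0 0 0" --pt "0 0 0.004 0 0 0" --pt "0 0 0.006 0 0 0" --pt "0 0 0.008 0 0 0" --pt "0 0 0.01 0 0 0"

```text
time: 16.15
tool_pos: [0.4803, -0.1334, 0.0698]
ee_rot: [-3.14, -0.0, 1.738]
wrist_force: [-2.7, -0.6, 3.0]
width: 0.0008
finger_force: 1.2
```

carry_out --pt "0 0 0.001 0 0 0" --pt "0 0 0.002 0 0 0" --pt "0 0 0.003 0 0 0" --pt "0 0 0.004 0 0 0" --pt "0 0 0.005 0 0 0"

```text
time: 16.65
tool_pos: [0.4808, -0.1333, 0.0651]
ee_rot: [3.142, -0.0, 1.738]
wrist_force: [-2.6, 0.0, 3.2]
width: 0.0006
finger_force: 1.2
```

carry_out --pt "0 0 0.0003 0 0 0" --pt "0 0 0.0006 0 0 0" --pt "0 0 0.001 0 0 0" --pt "0 0 0.0013 0 0 0" --pt "0 0 0.0016 0 0 0"

```text
time: 17.15
tool_pos: [0.4808, -0.1334, 0.0642]
ee_rot: [3.141, -0.0, 1.738]
wrist_force: [-3.9, 1.6, 7.2]
width: 0.0004
finger_force: 3.3
```

carry_out --pt "0 0 0.0003 0 0 0" --pt "0 0 0.0006 0 0 0" --pt "0 0 0.001 0 0 0" --pt "0 0 0.001 0 0 0" --pt "0 0 0.001 0 0 0"

```text
time: 17.65
tool_pos: [0.4809, -0.1334, 0.0642]
ee_rot: [3.141, 0.0, 1.738]
wrist_force: [-5.3, 1.0, 9.5]
width: 0.0009
finger_force: 4.8
```

The tip stopped at 64 mm, as predicted, while the force rose, so the arm is on its stop. Retreat straight up and check.

carry_out --pt "0 0 -0.005 0 0 0" --pt "0 0 -0.02 0 0 0" --pt "0 0 -0.05 0 0 0" --pt "0 0 -0.09 0 0 0" --pt "0 0 -0.13 0 0 0"

```text
time: 18.15
tool_pos: [0.4809, -0.1332, 0.1931]
ee_rot: [-3.142, -0.001, 1.738]
wrist_force: [0.3, 0.0, 0.5]
width: 0.0004
finger_force: 0.0
```

carry_out --pt "0.05 0 0 0 0 0" --pt "0.1 0 0 0 0 0" --pt "0.14 0 0 0 0 0" --pt "0.16 0 0 0 0 0" --pt "0.16 0 0 0 0 0"

```text
time: 18.65
tool_pos: [0.4542, 0.0267, 0.1926]
ee_rot: [3.14, -0.001, 1.742]
wrist_force: [0.2, -0.1, -0.5]
width: 0.0004
finger_force: 0.0
```

```bash
python3 - <<'E'
from bench import *
from h import *
H=np.array([.8001,-.0794,.04]);u=np.array([np.cos(.1676),np.sin(.1676),0])
for n in("side","top"):
    s=snapshot(n);X=cloud(s);d=X-H;h=-(d@u);lat=d@[-u[1],u[0],0]
    for a,b in((.08,.15),(.15,.24),(.28,.32),(.32,.37)):
        m=(h>a)&(h<b)&(abs(lat)<.008)&(X[...,2]<.15);print(n,a,b,m.sum(),np.round(np.percentile(X[m][:,2],[50,80]),4))
    cv2.imwrite(f"pics/e_{n}.png",s["img"][:,:,::-1])
print(get_obs()["time"])
E
```

```text
side 0.08 0.15 371 [0.032  0.0573]
side 0.15 0.24 500 [0.0345 0.0567]
side 0.28 0.32 170 [0.0567 0.0635]
side 0.32 0.37 225 [0.059  0.0638]
top 0.08 0.15 95 [0.0586 0.0616]
top 0.15 0.24 129 [0.0586 0.061 ]
top 0.28 0.32 65 [0.0635 0.0655]
top 0.32 0.37 76 [0.0629 0.0657]
18.75
```

View pics/e_side.png

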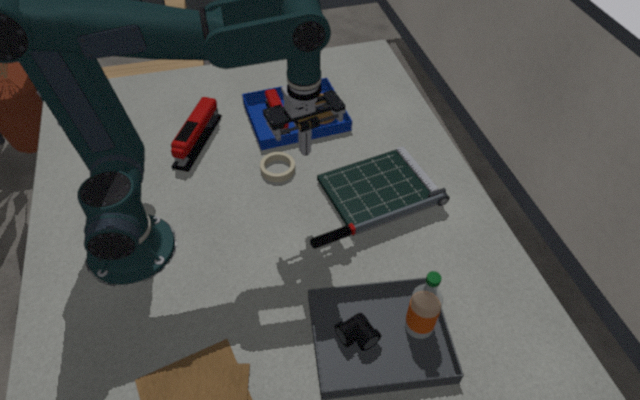

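The trimmer arm lies level along the board's right edge, with the handle at (332,237) and its top at about 64 mm from end to end. The stapler is in the blue tray at (275,97). The bottle, elbow and both rolls are in place, and the gripper is clear of everything.

```bash
python3 -c "
from bench import *
print(close_job())"
```

```text
the job is handed in; nothing more can be done
None
```

The job is handed in: the small red stapler sits on its foot in the blue tray, the trimmer arm was then lowered gently until fully down, and the bottle, tape rolls and elbow are where they were.

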